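# Gauge a hammer head in the sloping bench caliper

### The job

Gauge the cross-peen hammer head (the one with a wedge-shaped end) in the sloping caliper: slide the jaw open by its fin, set the head gently on the bed between jaw and sprung pad, flat, eye up, lengthwise up the slope, and let go. Then slide the jaw shut on it until the pad's pointer stands between the two white marks, never driving the pad to its stop, and leave it so. Leave the other head, bowl, cup and hammer where they are.

Things in the scene. Friction and masses are not known exactly. Their poses are not given: they have to be found in the camera images.
- caliper: Steel bench caliper fixed on a wooden stand, bed sloping 30 degrees, rising away from the robot. Origin: centre of the bed's upper face, 85 mm above the table. x up the slope, y along the jaw's travel towards the anvil, z square out of the bed. Bed 170 (x) by 280 mm (y). A beam along the low edge (x -85 to -63 mm, 24 mm high) is the ledge for a part's lower end.
- pad_rest (a point): Fixed point: centre of the sprung pad's face when at rest, at caliper (0, 70, 20) mm. The pad (40 mm in x, 4 to 36 mm above the bed) stands 20 mm out of the anvil, a dark steel block 40 mm high at caliper y +90 to +130 mm, x -65 to +45 mm.
- pad (a joint): How far the sprung pad is pressed in (m): 0 at rest, 0.016 at its stop. It takes about 1 to 5 N. A brass pointer goes with it over the anvil's top; its tip is level with the two white marks at 0.004 and 0.012.
- jaw (a joint): Opening of the sliding jaw (m), 0 to 0.13: distance from its face to the face of the pad at rest; the face is at caliper y = 0.07 minus this value. The jaw stays where left; moving it takes 5 N. A steel bar 20 mm thick (y), 36 mm high, caliper x from -89 to +30 mm, with the fin on top.
- fin (a point): Centre of the top edge of the brass grip fin on the sliding jaw, 85 mm above the bed. The fin is 14 mm thick (caliper y), 36 mm wide (caliper x) and stands 49 mm above the jaw; centred 10 mm behind the jaw's face, at caliper x 0.
- peen_head: Cross-peen hammer head without handle: dark steel, 110 mm long (own x), 36 wide (y), 40 high (z), about 0.5 kg, lying eye up on the table. Origin: centre of the underside. Square face at -x; from x +16 to +55 mm top and underside taper to a 10 mm high edge. Sides flat and parallel, 36 mm apart, over the whole length. The eye (dark oblong on top) is at x -10 mm.
- peen_mid (a point): Middle of the cross-peen head, 20 mm above its underside.
- round_head: Another hammer head, to be left alone: same length (110 mm, own x), but with two round faces 38 mm across on thinner necks and a 36 mm square middle, 40 mm high. Origin: centre of underside.
- copper_bowl: Copper bowl, rim 110 mm across, 50 mm high, to be left alone. Origin: centre of underside.
- hammer: Hammer with a wooden handle, 280 mm long, lying on the table beyond the hammer heads, to be left alone.
- brass_cup: Brass cup, 70 mm across, 80 mm high, to be left alone. Origin: centre of underside.
Not all that is in view belongs to the job. Leave any orange or pink look-alike of the peen_head alone.

How it is judged:
By the outcome, as a careful person would: the job done as asked, in the order asked, and still so for the second after the job is handed in, with the robot touching nothing.
It also fails if it takes over 64 s, if anything falls off the work surface, if the arm or the gripper's body presses on something with over 40 N, if the wrist force passes 120 N, or if a joint passes its speed limit or range.

### The arm

A 6-joint arm with a two-finger parallel gripper is mounted at the origin on the work surface. World frame = base frame: x ahead of the robot, y to its left, z up, the work surface at z = 0. Lengths are in m, angles in rad, forces in N, time in s.
With the tool pointing down it reaches from about 0.35 to 0.925 m from the base axis. Payload 6.4 kg.
Tool frame: the origin (TCP) lies at the very end of the fingers, on their centre line; the grasp point (between the pads) lies 19 mm behind it; z points along the fingers, y is the line along which they close (so a half turn about z gives the same grasp; the last joint's range is limited). The gripper opens to 94 mm and grips with 3 to 60 N. Pads are 16 mm wide; open, the fingers measure 119 mm over their backs; the gripper's body (75 mm by 177 mm) begins 78 mm behind the grasp point.
Start: joints at [-1.369, 0.245, 1.558, -0, 1.339, -0.174], TCP at [0.239, -0.605, 0.205] pointing down, gripper open.
Joint ranges: [-3.13, 3.13], [-1.02, 2.26], [0.13, 2.54], [-0.95, 4.09], [0.21, 2.88], [-2.74, 2.74]. Speed limits (rad/s): [2.57, 2.57, 3.14, 3.14, 3.14, 3.14].

### API

Orientations are given as a rotation vector (axis times angle).
In Python, from cell import bot, camera, job gives the robot as it stands.
- The arm moves only by the tool drive_tool, never from a script. Its argument "motion" is a list of rows, each an object with "jaw": the closure, from -1 (fully open) to 1 (shut); "dp": the shift along the world's x, y, z scaled (see below), a list of three; "spin": the turn about the world's z scaled (see below). In form: [{"jaw": jaw, "dp": [x, y, z], "spin": spin}, ...]. A call has 1 to 20 rows; each row is the pose to reach, as a shift and turn from the pose commanded when the call began; what a row does not reach only later rows make up. The controller multiplies each number of a shift by 0.15 m and each number of a turn by pi/2 rad. A row lasts 1/12 s, in which the tool goes at most 41.7 mm and 7.16 degrees, less where a joint would pass 70% of its speed; a pose out of reach is approached as far as the arm can. A call with a number of a shift or a turn outside -1 to 1 is refused whole. A call with a gripper value outside its range is refused whole. The fingers move at their own pace and stop on an object; the grip force is fixed at half the most. Time passes only in rows, so rows that repeat a pose let the fingers close. It gives the time, the measured TCP pose, the force, the opening and the grip force at its end, in the units of the state.
- bot.read_state(): the state, without advancing time (a new reading comes with each control period).
- camera(name): name is "scene" or "top" or "wrist"; returns a dict with "frame" (384x512x3 uint8, red, green, blue), "fov_y" (degrees; the focal length in pixels is half the picture's height over the tangent of half this angle, whatever the lens; pixels are square), "cx", "cy" (the principal point, pixels), "world_to_cam" (4x4, takes a point from world to camera coordinates). Camera axes: x right, y down, z forward; pixel columns grow to the right and rows downward; lengths in m; the calibration is good to about 2 mm. A picture is of the moment at which its call begins. There is no depth.
- job.hand_in(): hands the job in; it is judged then, once.
The state is a dict: "time": time; "joint_positions": joint angles; "joint_vel": joint speeds; "tau": joint torques, N m; "eef_pos": TCP position; "orientation": TCP orientation; "wrist_force": force on the tool from outside, world axes, zero at the start; "torque": the same for the moment, N m; "finger_gap": finger opening in m; "grip_force": force on a finger pad.
Only numpy, scipy, OpenCV 4.12 (cv2) and the standard library are available. Lean on these libraries where they do the work, as an engineer would, in place of code of your own. Each camera call takes 0.05 s, during which the arm holds its last target. There are 200 camera calls.

## Working session

There is one attempt and no reset: what is moved stays moved. The work goes in short steps, Python scripts to look and compute and a tool call to move; the robot and the scene stay as the last step left them, time stands still between calls to the robot, and variables do not carry over. Pictures are saved under pics/ and viewed, at most 10 in all, crops included, and the job is handed in when it is done.

Besides the shell and the picture viewer there is one more tool, called after ">>>" in YAML: its name, and indented under it one key for each argument. drive_tool: Moves the arm, as the interface text tells. Shifts and turns lie within -1 to 1; 1 stands for 0.15 m of shift or pi/2 rad of turn. Its arguments: {"type":"object","properties":{"motion":{"type":"array"}},"required":["motion"]}

```bash
mkdir -p pics
cat > h.py <<'E'
import numpy as np, cv2
from cell import bot, camera, job
def ray(c,u,v):
    f=192/np.tan(np.radians(c['fov_y'])/2); M=np.array(c['world_to_cam']); R=M[:3,:3]
    return -R.T@M[:3,3], R.T@np.array([(u-c['cx'])/f,(v-c['cy'])/f,1])
def onz(c,u,v,z):
    o,d=ray(c,u,v); return o+d*(z-o[2])/d[2]
def proj(c,p):
    f=c['frame'].shape[0]/2/np.tan(np.radians(c['fov_y'])/2); M=np.array(c['world_to_cam']); q=M[:3,:3]@np.asarray(p)+M[:3,3]
    return np.array([q[0]/q[2]*f+c['cx'],q[1]/q[2]*f+c['cy']])
def tri(c1,p1,c2,p2):
    o1,d1=ray(c1,*p1);o2,d2=ray(c2,*p2)
    s=np.linalg.lstsq(np.array([d1,-d2]).T,o2-o1,rcond=None)[0]
    a,b=o1+d1*s[0],o2+d2*s[1]; return (a+b)/2,np.linalg.norm(a-b)
E
python3 - <<'E'
from h import *
for n in ["scene","top"]:
    c=camera(n); cv2.imwrite(f"pics/{n}0.png",cv2.resize(c['frame'][:,:,::-1],(800,600),interpolation=cv2.INTER_CUBIC))
    np.save(n+"0.npy",c,allow_pickle=True); print(n,c['fov_y'],c['cx'],c['cy'],np.round(c['world_to_cam'],3).tolist())
s=bot.read_state();print(s)
E
```

```text
scene 50.366935239606974 260.32382953245235 187.44160578883816 [[-0.381, 0.925, 0.009, 0.198], [0.521, 0.223, -0.824, -0.216], [-0.764, -0.309, -0.567, 1.799], [0.0, 0.0, 0.0, 1.0]]
top 45.75416785075275 251.9872956762463 195.07664389672826 [[-0.001, -1.0, -0.015, 0.022], [-0.988, 0.004, -0.151, 0.597], [0.151, 0.014, -0.988, 1.45], [0.0, 0.0, 0.0, 1.0]]
{'time': 0.1, 'joint_positions': array([-1.36911034e+00,  2.45736437e-01,  1.55890698e+00,  5.66243037e-06,
        1.33871090e+00, -1.74140564e-01]), 'joint_vel': array([ 0.00110462, -0.00015017, -0.00261368,  0.00090899,  0.00068675,
        0.00116259]), 'tau': array([ 2.84873304e-04, -4.16914845e+01, -3.15524805e+01,  6.86699920e-02,
        3.09649156e-02, -5.89444585e-05]), 'eef_pos': array([ 0.23844677, -0.60408897,  0.20445256]), 'orientation': array([-3.08455849e+00, -5.86547669e-01,  2.94408700e-05]), 'wrist_force': array([ 0.13947045, -0.06576476, -0.40844863]), 'torque': array([ 0.00442737, -0.0224287 , -0.05141134]), 'grip_force': 0.0, 'finger_gap': 0.09372052679965387}
```

View pics/scene0.png

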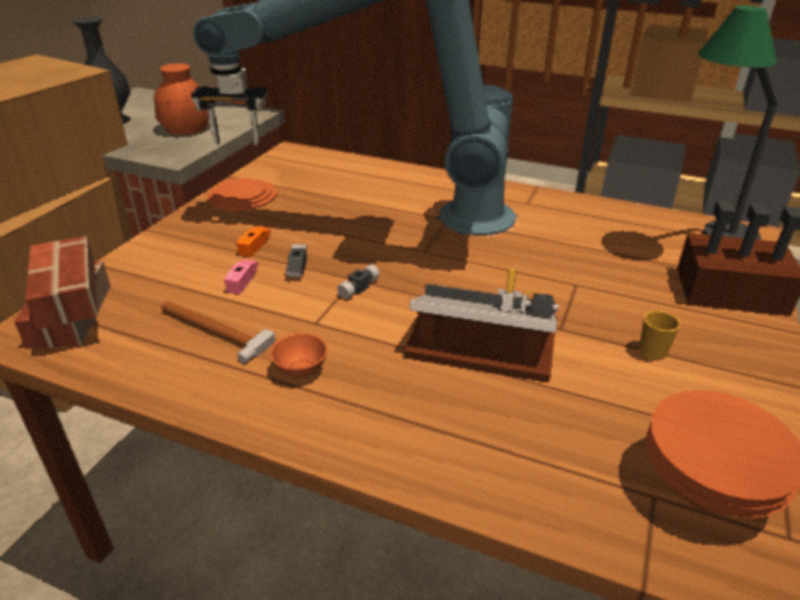

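View pics/top0.png

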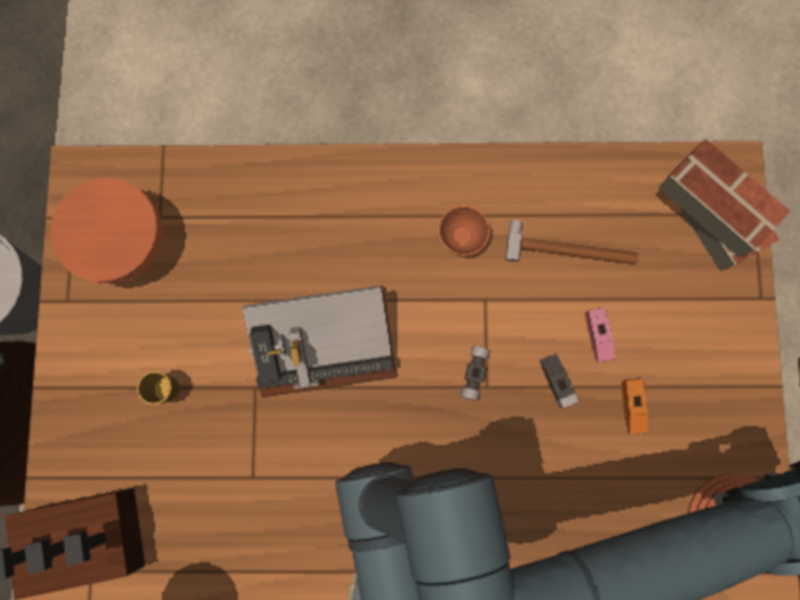

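The peen head is the dark block at about (559,380) in the top view. The round head is at (475,372), and the caliper is around (320,345) with its fin near (296,350). Next I zoom in on both.

Run:
```python
from h import *
t=np.load("top0.npy",allow_pickle=True).item()['frame']; s=np.load("scene0.npy",allow_pickle=True).item()['frame']
a=cv2.resize(t[178:258,150:256],None,fx=5,fy=5,interpolation=cv2.INTER_CUBIC)
b=cv2.resize(t[220:265,340:375],None,fx=6,fy=6,interpolation=cv2.INTER_CUBIC)
c=cv2.resize(s[150:184,175:205],None,fx=6,fy=6,interpolation=cv2.INTER_CUBIC)
o=np.zeros((600,750,3),np.uint8); o[:400,:530]=a; o[:270,540:750]=b; o[300:504,540:720]=c
cv2.imwrite("pics/crop1.png",o[:,:,::-1])
```

```text
(no output)
```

View pics/crop1.png

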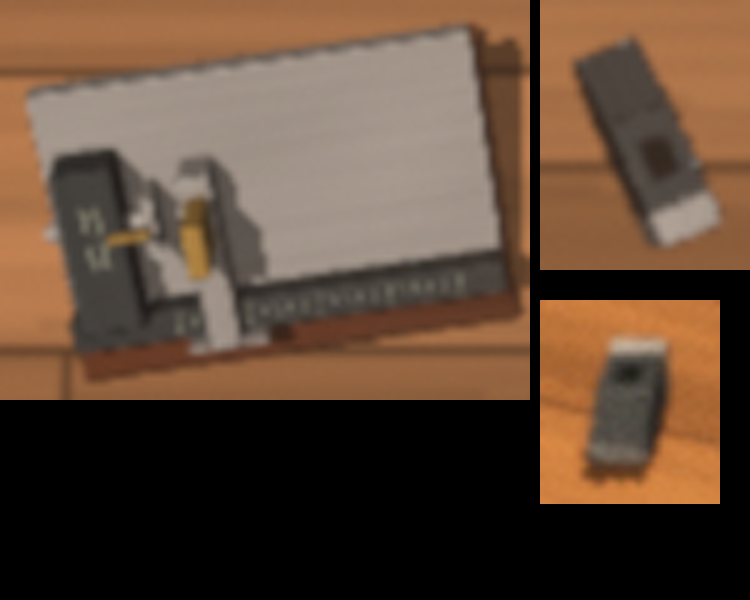

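The peen (wedge) end points away from the robot. The square face, with its light band and the eye beside it, is at the near end. Next I compute the poses.

```bash
cat >> h.py <<'E'
S30,C30=.5,np.sqrt(.75)
def cal2w(cal,p):  # cal=(x,y,psi) of origin
    x,y,z=p; h=x*C30-z*S30; q=cal[2]
    return np.array([cal[0]+h*np.cos(q)-y*np.sin(q), cal[1]+h*np.sin(q)+y*np.cos(q), .085+x*S30+z*C30])
E
python3 - <<'E'
from h import *
t=np.load("top0.npy",allow_pickle=True).item()
A=lambda X,Y:(150+(X+.5)/5-.5,178+(Y+.5)/5-.5)
B=lambda X,Y:(340+(X-540+.5)/6-.5,220+(Y+.5)/6-.5)
l=onz(t,*A(27,92),.1275); r=onz(t,*A(468,27),.1275)
print(l,r,np.linalg.norm(l-r))
d=l-r; psi=np.arctan2(-d[0],d[1]); m=(l+r)/2
cal=(m[0]-.085*C30*np.cos(psi),m[1]-.085*C30*np.sin(psi),psi); print('cal',cal,np.degrees(psi))
for n,p in dict(fl=(85,140,0),fr=(85,-140,0),beam_r=(-63,-140,24),anv1=(45,90,40),anv2=(45,130,40),anv3=(-65,130,40)).items():
    u,v=proj(t,cal2w(cal,np.array(p)/1000)); print(n,(u-150)*5,(v-178)*5)
for o in (.02,.03,.04,.05):
  for x in (-18,18):
    u,v=proj(t,cal2w(cal,(x/1000,.06-o,.085))); print('fin',o,x,(u-150)*5,(v-178)*5)
for P in [(668,246),(718,222),(575,65),(632,40)]:
    print(P,onz(t,*B(*P),.04),onz(t,*B(*P),.025))
print('eye',onz(t,*B(658,156),.04))
E
```

```text
[0.58288565 0.3216572  0.1275    ] [0.62286756 0.0469865  0.1275    ] 0.2775654007643349
cal (np.float64(0.5300321345013304), np.float64(0.17371838517019444), np.float64(0.1445478643847348)) 8.28198256687469
fl 23.06304705680475 90.28549193040291
fr 467.9311785368817 24.71535917256844
beam_r 502.0628057168531 253.65266603530557
anv1 108.56664808213225 161.99291280971906
anv2 43.901078603834236 171.54248538432967
anv3 80.14044685494156 330.1217306326214
fin 0.02 -18 203.26787996113637 273.68061675121555
fin 0.02 18 192.31334597766562 220.0429591975005
fin 0.03 -18 219.64448627191103 271.25524460059125
fin 0.03 18 208.84742991453024 217.59734343557497
fin 0.04 -18 236.01928516174596 268.83014012865004
fin 0.04 18 225.379671571949 215.15200017182138
fin 0.05 -18 252.39227692984144 266.4053032910806
fin 0.05 18 241.91007125781354 212.7069293606985
(668, 246) [ 0.38358984 -0.32921603  0.04      ] [ 0.38372019 -0.33253738  0.025     ]
(718, 222) [ 0.39629602 -0.35643935  0.04      ] [ 0.39655482 -0.36003591  0.025     ]
(575, 65) [ 0.4807275  -0.28265134  0.04      ] [ 0.48183983 -0.28550196  0.025     ]
(632, 40) [ 0.49420283 -0.31391522  0.04      ] [ 0.49545139 -0.31708189  0.025     ]
eye [ 0.431596   -0.32565076  0.04      ]
```

>>> drive_tool:
  motion:
    - {"jaw":-1,"dp":[0.2,0.2,0.3],"spin":0.0}
    - {"jaw":-1,"dp":[1,1,0.5],"spin":0.03}
    - {"jaw":-1,"dp":[1,1,0.5],"spin":0.03}
    - {"jaw":-1,"dp":[1,1,0.5],"spin":0.03}
    - {"jaw":-1,"dp":[1,1,0.5],"spin":0.03}
    - {"jaw":-1,"dp":[1,1,0.5],"spin":0.03}
    - {"jaw":-1,"dp":[1,1,0.5],"spin":0.03}
    - {"jaw":-1,"dp":[1,1,0.5],"spin":0.03}

```text
time: 0.77
eef_pos: [0.3891, -0.454, 0.2804]
orientation: [3.071, 0.663, -0.001]
wrist_force: [0.8, -0.7, 0.2]
finger_gap: 0.094
grip_force: 0.0
```

>>> drive_tool:
  motion:
    - {"jaw":-1,"dp":[0.2,0.87,0],"spin":0.0}
    - {"jaw":-1,"dp":[0.2,0.87,0],"spin":0.0}
    - {"jaw":-1,"dp":[0.2,0.87,0],"spin":0.0}
    - {"jaw":-1,"dp":[0.2,0.87,0],"spin":0.0}
    - {"jaw":-1,"dp":[0.2,0.87,0],"spin":0.0}
    - {"jaw":-1,"dp":[0.2,0.87,0],"spin":0.0}

```text
time: 1.27
eef_pos: [0.418, -0.3252, 0.2801]
orientation: [3.072, 0.658, -0.001]
wrist_force: [0.6, -0.2, 0.5]
finger_gap: 0.0941
grip_force: 0.0
```

Run:
```python
from h import *
c=camera("wrist"); np.save("w1.npy",c,allow_pickle=True)
cv2.imwrite("pics/w1.png",c['frame'][:,:,::-1]); s=bot.read_state(); print(s['time'],s['eef_pos'],s['orientation'],c['world_to_cam'])
for p in [(.4407,-.3216,.04)]: print(proj(c,p))
```

```text
1.3167 [ 0.41788092 -0.32574429  0.28008002] [ 3.07214286e+00  6.56732053e-01 -1.06337628e-03] [[ 4.10157302e-01 -9.12014380e-01 -8.71297354e-04 -4.68691879e-01]
 [-8.86139010e-01 -3.98746046e-01  2.36133959e-01  1.97677946e-01]
 [-2.15704992e-01 -9.60799767e-02 -9.71720121e-01  5.21161703e-01]
 [ 0.00000000e+00  0.00000000e+00  0.00000000e+00  1.00000000e+00]]
[262.26321344 152.39627112]
```

View pics/w1.png

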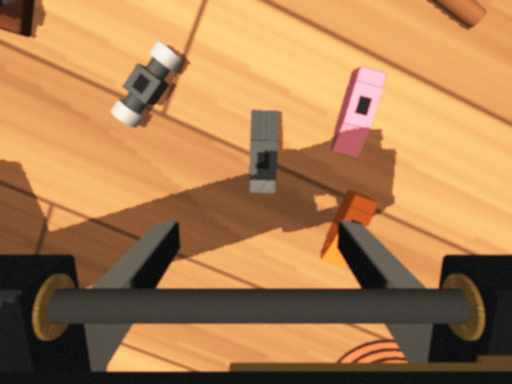

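The peen head is upright in the wrist view, about (250–280, 110–193), with its eye at (264,160) and its square face at the bottom. Now I move over the caliper.

>>> drive_tool:
  motion:
    - {"jaw":-1,"dp":[0.1,1,0.15],"spin":-0.06}
    - {"jaw":-1,"dp":[0.1,1,0.15],"spin":-0.06}
    - {"jaw":-1,"dp":[0.1,1,0.15],"spin":-0.06}
    - {"jaw":-1,"dp":[0.1,1,0.15],"spin":-0.06}
    - {"jaw":-1,"dp":[0.1,1,0.15],"spin":-0.06}

```text
time: 1.73
eef_pos: [0.4342, -0.1726, 0.3042]
orientation: [3.098, 0.517, 0.003]
wrist_force: [0.6, -0.9, -0.6]
finger_gap: 0.0938
grip_force: 0.0
```

>>> drive_tool:
  motion:
    - {"jaw":-1,"dp":[0.1,1,0],"spin":-0.06}
    - {"jaw":-1,"dp":[0.1,1,0],"spin":-0.06}
    - {"jaw":-1,"dp":[0.1,1,0],"spin":-0.06}
    - {"jaw":-1,"dp":[0.1,1,0],"spin":-0.06}
    - {"jaw":-1,"dp":[0.1,1,0],"spin":-0.06}

```text
time: 2.15
eef_pos: [0.4491, -0.0225, 0.3029]
orientation: [-3.119, -0.372, 0.0]
wrist_force: [0.1, -0.2, 0.3]
finger_gap: 0.0942
grip_force: 0.0
```

>>> drive_tool:
  motion:
    - {"jaw":-1,"dp":[0.0,1,0],"spin":-0.056}
    - {"jaw":-1,"dp":[0.0,1,0],"spin":-0.056}
    - {"jaw":-1,"dp":[0.0,1,0],"spin":-0.056}
    - {"jaw":-1,"dp":[0,1,0],"spin":-0.056}
    - {"jaw":-1,"dp":[0,1,0],"spin":-0.056}
    - {"jaw":-1,"dp":[0,1,0],"spin":-0.056}

```text
time: 2.65
eef_pos: [0.4494, 0.1248, 0.3026]
orientation: [3.132, 0.23, -0.001]
wrist_force: [1.2, 0.3, 0.4]
finger_gap: 0.0942
grip_force: 0.0
```

Run:
```python
from h import *
c=camera("wrist"); np.save("w2.npy",c,allow_pickle=True)
cv2.imwrite("pics/w2.png",cv2.resize(c['frame'][:,:,::-1],(800,600),interpolation=cv2.INTER_CUBIC)); s=bot.read_state(); print(s['time'],s['eef_pos'],s['orientation'])
w=np.load("w1.npy",allow_pickle=True).item()
e=onz(w,264,160,.04); sq=[onz(w,250,193,.04),onz(w,275,193,.04)]; pe=[onz(w,250,111,.025),onz(w,280,111,.025)]
print(e,sq,pe); a=np.mean(pe,0)-np.mean(sq,0); print((np.mean(pe,0)+np.mean(sq,0))/2,np.linalg.norm(a[:2]),np.degrees(np.arctan2(a[1],a[0])))
```

```text
2.7 [0.4494042  0.12422093 0.30259922] [ 3.13251318e+00  2.27180705e-01 -1.22294574e-03]
[ 0.43255946 -0.32779712  0.04      ] [array([ 0.38423417, -0.32905647,  0.04      ]), array([ 0.39805647, -0.35977433,  0.04      ])] [array([ 0.48208611, -0.28533652,  0.025     ]), array([ 0.49825172, -0.32128338,  0.025     ])]
[ 0.44065712 -0.32386268  0.0325    ] 0.10721627710542768 22.543712035166706
```

View pics/w2.png

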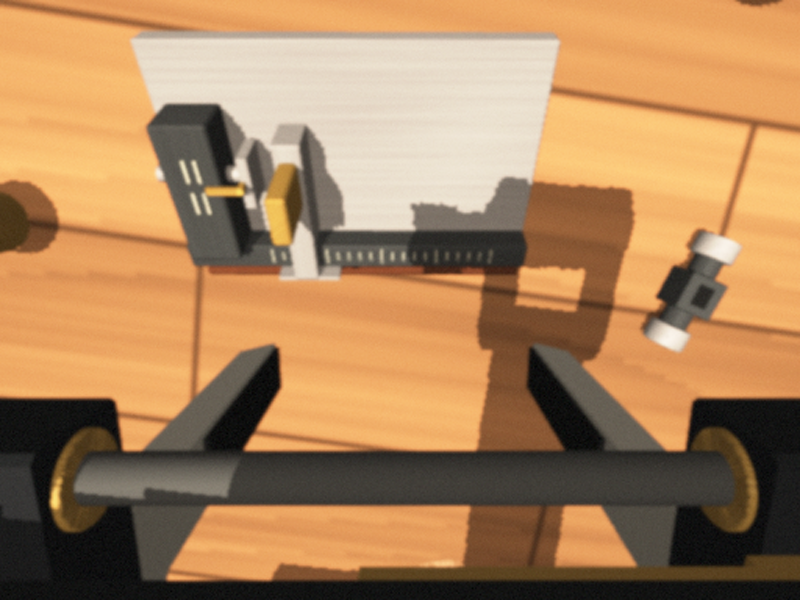

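Run:
```python
from h import *
from scipy.optimize import least_squares
c=np.load("w2.npy",allow_pickle=True).item()
obs={(45,130,40):(150,128),(45,90,40):(207,126),(85,140,0):(133,40),(85,-140,0):(559,40),(-63,-140,24):(527,233),(-65,130,40):(192,264)}
k=1.5625
def pr(cal,p): return (proj(c,cal2w(cal,np.array(p)/1000))+.5)*k-.5
f=lambda q:np.concatenate([pr(q,p)-np.array(o) for p,o in obs.items()])
q0=(.530,.1737,.1445); q=least_squares(f,q0,loss='soft_l1',f_scale=2).x
print(q,np.degrees(q[2]))
M=np.array(c['world_to_cam']);print('cam',-M[:3,:3].T@M[:3,3])
print(np.round(f(q0)).reshape(-1,2).tolist(),np.round(f(q),1).reshape(-1,2).tolist())
fo={(18,7):(265,200),(18,-7):(291,197),(-18,-7):(291,243),(-18,7):(272,244)}
g=lambda o:np.concatenate([pr(q,(x,70-o[0]*1000-10+y,85))-np.array(v) for (x,y),v in fo.items()])
r=least_squares(g,[.03],x_scale=.01); print('open',r.x,np.round(g(r.x)).reshape(-1,2).tolist()); print('fin',cal2w(q,(0,.06-r.x[0],.085)))
```

```text
[0.52698589 0.17273087 0.149537  ] 8.56783873124165
cam [0.51657504 0.13372969 0.48185723]
[[-7.0, -7.0], [-2.0, -5.0], [-4.0, -6.0], [4.0, -5.0], [2.0, 10.0], [0.0, -8.0]] [[-5.8, -0.7], [-0.7, 1.2], [-3.4, 0.6], [3.7, -0.6], [3.1, 13.0], [2.1, -2.9]]
open [0.01769563] [[-1.0, 1.0], [-5.0, 4.0], [4.0, 5.0], [2.0, 4.0]]
fin [0.47865766 0.20823147 0.15861216]
```

>>> drive_tool:
  motion:
    - {"jaw":0.15,"dp":[0.25,0.56,-0.6],"spin":0.003}
    - {"jaw":0.15,"dp":[0.25,0.56,-0.6],"spin":0.003}
    - {"jaw":0.15,"dp":[0.25,0.56,-0.6],"spin":0.003}
    - {"jaw":0.15,"dp":[0.25,0.56,-0.6],"spin":0.003}
    - {"jaw":0.15,"dp":[0.25,0.56,-0.6],"spin":0.003}
    - {"jaw":0.15,"dp":[0.25,0.56,-0.6],"spin":0.003}
    - {"jaw":0.15,"dp":[0.25,0.56,-0.6],"spin":0.003}

```text
time: 3.28
eef_pos: [0.4874, 0.2083, 0.215]
orientation: [-3.133, -0.233, -0.005]
wrist_force: [-0.0, 0.6, 0.3]
finger_gap: 0.0507
grip_force: 0.0
```

Run:
```python
from h import *
c=camera("wrist"); np.save("w3.npy",c,allow_pickle=True)
cv2.imwrite("pics/w3.png",cv2.resize(c['frame'][:,:,::-1],(800,600),interpolation=cv2.INTER_CUBIC)); s=bot.read_state(); print(s['time'],s['eef_pos'],s['orientation'],s['finger_gap'])
cal=(.527,.1727,.1495)
for x,y in [(18,7),(18,-7),(-18,-7),(-18,7)]: print((proj(c,cal2w(cal,(x/1000,.0423+y/1000,.085)))+.5)*1.5625)
```

```text
3.3333 [0.48735408 0.20851569 0.21512762] [-3.13275282 -0.2337466  -0.00589672] 0.046792849768717476
[384.61069096 316.91325284]
[414.43469309 316.91275871]
[413.48754985 366.13068487]
[386.50979978 366.12952747]
```

View pics/w3.png

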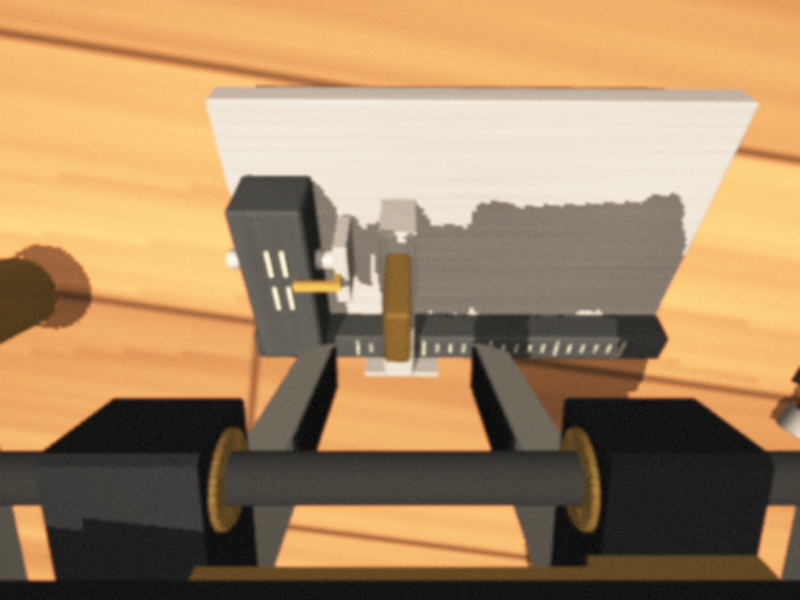

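The fin top lies between the fingers at about (384–411, 311–360), close to where I predicted. I descend, grip it and slide the jaw open.

>>> drive_tool:
  motion:
    - {"jaw":0.15,"dp":[0.015,0,-0.2],"spin":0}
    - {"jaw":0.15,"dp":[0.015,0,-0.4],"spin":0}
    - {"jaw":0.15,"dp":[0.015,0,-0.58],"spin":0}
    - {"jaw":0.15,"dp":[0.015,0,-0.58],"spin":0}
    - {"jaw":0.15,"dp":[0.015,0,-0.58],"spin":0}
    - {"jaw":1,"dp":[0.015,0,-0.58],"spin":0}
    - {"jaw":1,"dp":[0.015,0,-0.58],"spin":0}
    - {"jaw":1,"dp":[0.015,0,-0.58],"spin":0}
    - {"jaw":1,"dp":[0.015,0,-0.58],"spin":0}
    - {"jaw":1,"dp":[0.015,0,-0.58],"spin":0}

```text
time: 4.17
eef_pos: [0.4893, 0.2108, 0.1277]
orientation: [-3.131, -0.236, -0.004]
wrist_force: [-0.5, 3.7, 5.5]
finger_gap: 0.0139
grip_force: 30.0
```

>>> drive_tool:
  motion:
    - {"jaw":1,"dp":[0.005,-0.035,0],"spin":0}
    - {"jaw":1,"dp":[0.015,-0.1,0],"spin":0}
    - {"jaw":1,"dp":[0.03,-0.2,0],"spin":0}
    - {"jaw":1,"dp":[0.045,-0.3,0],"spin":0}
    - {"jaw":1,"dp":[0.06,-0.4,0],"spin":0}
    - {"jaw":1,"dp":[0.075,-0.5,0],"spin":0}
    - {"jaw":1,"dp":[0.09,-0.6,0],"spin":0}
    - {"jaw":1,"dp":[0.1,-0.66,0],"spin":0}
    - {"jaw":1,"dp":[0.107,-0.71,0],"spin":0}
    - {"jaw":1,"dp":[0.107,-0.71,0],"spin":0}
    - {"jaw":1,"dp":[0.107,-0.71,0],"spin":0}

```text
time: 5.08
eef_pos: [0.505, 0.1026, 0.1277]
orientation: [3.132, 0.236, 0.001]
wrist_force: [-4.7, -2.6, 8.8]
finger_gap: 0.0137
grip_force: 30.0
```

>>> drive_tool:
  motion:
    - {"jaw":0.2,"dp":[0,0,0],"spin":0}
    - {"jaw":0.2,"dp":[0,0,0],"spin":0}
    - {"jaw":0.2,"dp":[0,0,0],"spin":0}
    - {"jaw":0.2,"dp":[0,0,0],"spin":0}
    - {"jaw":0.2,"dp":[0,0,0.3],"spin":0}
    - {"jaw":0.2,"dp":[0,0,0.6],"spin":0}
    - {"jaw":0.2,"dp":[0,0,0.8],"spin":0}
    - {"jaw":-0.2,"dp":[-0.2,-0.3,0.95],"spin":0.03}
    - {"jaw":-0.2,"dp":[-0.2,-1,0.95],"spin":0.06}
    - {"jaw":-0.2,"dp":[-0.2,-1,0.95],"spin":0.06}
    - {"jaw":-0.2,"dp":[-0.2,-1,0.95],"spin":0.06}
    - {"jaw":-0.2,"dp":[-0.2,-1,0.95],"spin":0.06}

```text
time: 6.08
eef_pos: [0.4741, -0.0514, 0.2689]
orientation: [3.117, 0.375, 0.001]
wrist_force: [-0.2, 0.9, 0.0]
finger_gap: 0.0565
grip_force: 0.0
```

>>> drive_tool:
  motion:
    - {"jaw":-0.3,"dp":[-0.2,-1,-0.2],"spin":0.1}
    - {"jaw":-0.3,"dp":[-0.2,-1,-0.2],"spin":0.1}
    - {"jaw":-0.3,"dp":[-0.2,-1,-0.2],"spin":0.1}
    - {"jaw":-0.3,"dp":[-0.2,-1,-0.2],"spin":0.1}
    - {"jaw":-0.3,"dp":[-0.2,-1,-0.2],"spin":0.1}

```text
time: 6.5
eef_pos: [0.4425, -0.2005, 0.2365]
orientation: [-3.079, -0.619, 0.005]
wrist_force: [-0.5, 0.6, -0.4]
finger_gap: 0.0612
grip_force: 0.0
```

>>> drive_tool:
  motion:
    - {"jaw":-0.3,"dp":[-0.1,-0.87,-0.8],"spin":0}
    - {"jaw":-0.3,"dp":[-0.1,-0.87,-0.8],"spin":0}
    - {"jaw":-0.3,"dp":[-0.1,-0.87,-0.8],"spin":0}
    - {"jaw":-0.3,"dp":[-0.1,-0.87,-0.8],"spin":0}
    - {"jaw":-0.3,"dp":[-0.1,-0.87,-0.8],"spin":0}
    - {"jaw":-0.3,"dp":[-0.1,-0.87,-0.8],"spin":0}
    - {"jaw":-0.3,"dp":[-0.1,-0.87,-0.8],"spin":0}

```text
time: 7.08
eef_pos: [0.4297, -0.3264, 0.1186]
orientation: [-3.077, -0.628, 0.0]
wrist_force: [-0.6, 0.3, 0.3]
finger_gap: 0.061
grip_force: 0.0
```

Run:
```python
from h import *
c=camera("wrist"); np.save("w4.npy",c,allow_pickle=True)
cv2.imwrite("pics/w4.png",cv2.resize(c['frame'][:,:,::-1],(800,600),interpolation=cv2.INTER_CUBIC)); s=bot.read_state(); print(s['time'],s['eef_pos'],s['orientation'],s['finger_gap'])
```

```text
7.1333 [ 0.43031004 -0.32643428  0.11965622] [3.07696652e+00 6.29434538e-01 1.54581508e-03] 0.061066325995203674
```

View pics/w4.png

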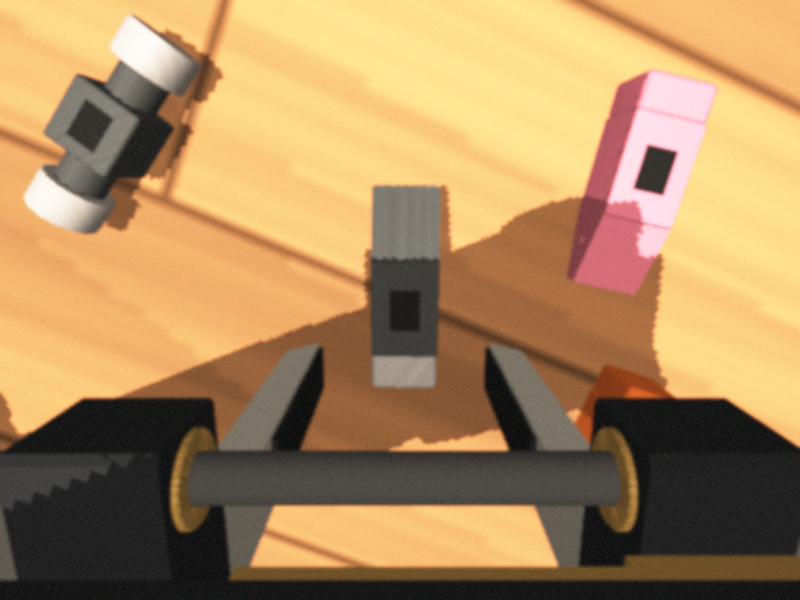

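The head is centred between the fingers, from x 372 to 440, with its eye at (405,311). It lines up with the tool.

Run:
```python
from h import *
c=np.load("w4.npy",allow_pickle=True).item()
P=lambda u,v,z:onz(c,(u+.5)/1.5625-.5,(v+.5)/1.5625-.5,z)
e=P(405,311,.04);sq=P(404,387,.04);pe=P(406,186,.025);br=P(405,258,.04)
a=(pe-sq)[:2];L=np.linalg.norm(a);a/=L;print(L,np.degrees(np.arctan2(a[1],a[0])))
print('mid from eye',e[:2]+.010*a,'sq',sq[:2]+.055*a,'peen',pe[:2]-.055*a,'brk',br[:2]-.016*a); m=(sq[:2]+pe[:2])/2
print('grasp',m-.012*a)
```

```text
0.10812891480573776 22.551494549698553
mid from eye [ 0.44060727 -0.32342537] sq [ 0.44204286 -0.32270624] peen [ 0.44031485 -0.32342383] brk [ 0.44272447 -0.32223453]
grasp [ 0.43009643 -0.3276672 ]
```

>>> drive_tool:
  motion:
    - {"jaw":-0.3,"dp":[0,-0.008,-0.3],"spin":0}
    - {"jaw":-0.3,"dp":[0,-0.008,-0.55],"spin":0}
    - {"jaw":-0.3,"dp":[0,-0.008,-0.7],"spin":0}
    - {"jaw":-0.3,"dp":[0,-0.008,-0.74],"spin":0}
    - {"jaw":-0.3,"dp":[0,-0.008,-0.74],"spin":0}
    - {"jaw":1,"dp":[0,-0.008,-0.74],"spin":0}
    - {"jaw":1,"dp":[0,-0.008,-0.74],"spin":0}
    - {"jaw":1,"dp":[0,-0.008,-0.74],"spin":0}
    - {"jaw":1,"dp":[0,-0.008,-0.74],"spin":0}
    - {"jaw":1,"dp":[0,-0.008,-0.74],"spin":0}

```text
time: 7.97
eef_pos: [0.4295, -0.3276, 0.0089]
orientation: [-3.076, -0.627, -0.0]
wrist_force: [-2.6, 6.0, 8.7]
finger_gap: 0.036
grip_force: 30.0
```

>>> drive_tool:
  motion:
    - {"jaw":1,"dp":[0,0,0.1],"spin":0}
    - {"jaw":1,"dp":[0,0,0.3],"spin":0}
    - {"jaw":1,"dp":[0,0,0.5],"spin":0}
    - {"jaw":1,"dp":[0,0,0.75],"spin":0}
    - {"jaw":1,"dp":[0,0,1],"spin":0}
    - {"jaw":1,"dp":[0,0,1],"spin":0}

```text
time: 8.47
eef_pos: [0.4326, -0.3319, 0.1659]
orientation: [3.065, 0.626, 0.011]
wrist_force: [1.8, -1.7, -3.2]
finger_gap: 0.0357
grip_force: 30.0
```

Run:
```python
from h import *
from scipy.optimize import least_squares
c2,c3=[np.load(f"w{i}.npy",allow_pickle=True).item() for i in (2,3)]
k=1.5625
obs=[(c2,(45,130,40),(150,128)),(c2,(45,90,40),(207,126)),(c2,(85,140,0),(133,40)),(c2,(85,-140,0),(559,40)),(c2,(-65,130,40),(192,264)),
(c3,(45,130,40),(228,211)),(c3,(45,90,40),(305,211)),(c3,(85,140,0),(208,99)),(c3,(85,-140,0),(757,101)),(c3,(-65,130,40),(261,355)),(c3,(-63,-140,24),(658,316))]
pr=lambda q,c,p:(proj(c,cal2w(q,np.array(p)/1000))+.5)*k-.5
f=lambda q:np.concatenate([pr(q,c,p)-np.array(o) for c,p,o in obs])
q=least_squares(f,(.527,.1727,.1495),loss='soft_l1',f_scale=2,x_scale=.01).x
print(q,np.degrees(q[2]));print(np.round(f(q)).reshape(-1,2).tolist())
for x,z in [(.7,43.9),(-5.5,35.2),(-17,27)]: print(cal2w(q,(x/1000,.020,z/1000))-[0,0,.019])
```

```text
[0.52760486 0.17250336 0.1452544 ] 8.322464241989847
[[-5.0, -3.0], [-0.0, -0.0], [-3.0, -1.0], [5.0, -1.0], [2.0, -4.0], [-4.0, 1.0], [-1.0, 1.0], [-3.0, 0.0], [8.0, 1.0], [4.0, 2.0], [15.0, 22.0]]
[0.50359097 0.18920336 0.10436852]
[0.50258235 0.18905581 0.09373409]
[0.49678476 0.18820771 0.08088269]
```

>>> drive_tool:
  motion:
    - {"jaw":1,"dp":[0.02,0.1,0.3],"spin":0}
    - {"jaw":1,"dp":[0.05,0.3,0.5],"spin":-0.02}
    - {"jaw":1,"dp":[0.08,0.5,0.6],"spin":-0.04}
    - {"jaw":1,"dp":[0.1,0.7,0.6],"spin":-0.05}
    - {"jaw":1,"dp":[0.13,0.9,0.6],"spin":-0.06}

```text
time: 8.88
eef_pos: [0.4487, -0.1921, 0.2475]
orientation: [3.104, 0.48, 0.001]
wrist_force: [1.1, -0.2, -5.9]
finger_gap: 0.0359
grip_force: 30.0
```

>>> drive_tool:
  motion:
    - {"jaw":1,"dp":[0.04,0.2,0],"spin":-0.01}
    - {"jaw":1,"dp":[0.06,0.4,0],"spin":-0.02}
    - {"jaw":1,"dp":[0.09,0.6,0],"spin":-0.03}
    - {"jaw":1,"dp":[0.12,0.8,0],"spin":-0.04}
    - {"jaw":1,"dp":[0.15,1,0],"spin":-0.05}

```text
time: 9.3
eef_pos: [0.4702, -0.0416, 0.2453]
orientation: [-3.12, -0.358, 0.004]
wrist_force: [1.0, -0.3, -4.9]
finger_gap: 0.0357
grip_force: 30.0
```

>>> drive_tool:
  motion:
    - {"jaw":1,"dp":[0.03,0.2,0],"spin":-0.01}
    - {"jaw":1,"dp":[0.05,0.4,0],"spin":-0.02}
    - {"jaw":1,"dp":[0.08,0.6,0],"spin":-0.03}
    - {"jaw":1,"dp":[0.1,0.8,0],"spin":-0.053}
    - {"jaw":1,"dp":[0.1,0.8,0],"spin":-0.053}
    - {"jaw":1,"dp":[0.1,0.8,0],"spin":-0.053}

```text
time: 9.8
eef_pos: [0.4852, 0.0777, 0.2454]
orientation: [-3.133, -0.235, 0.005]
wrist_force: [-0.9, -0.2, -5.4]
finger_gap: 0.0358
grip_force: 30.0
```

Run:
```python
from h import *
c=camera("wrist"); np.save("w5.npy",c,allow_pickle=True)
cv2.imwrite("pics/w5.png",cv2.resize(c['frame'][:,:,::-1],(800,600),interpolation=cv2.INTER_CUBIC)); s=bot.read_state(); print(s['time'],s['eef_pos'],s['orientation'],s['finger_gap'],s['wrist_force'])
```

```text
9.85 [0.48537955 0.07676605 0.24569319] [ 3.13282353  0.23203734 -0.00467078] 0.03663000700714142 [ 0.4476153  -0.71912348 -5.99500088]
```

View pics/w5.png

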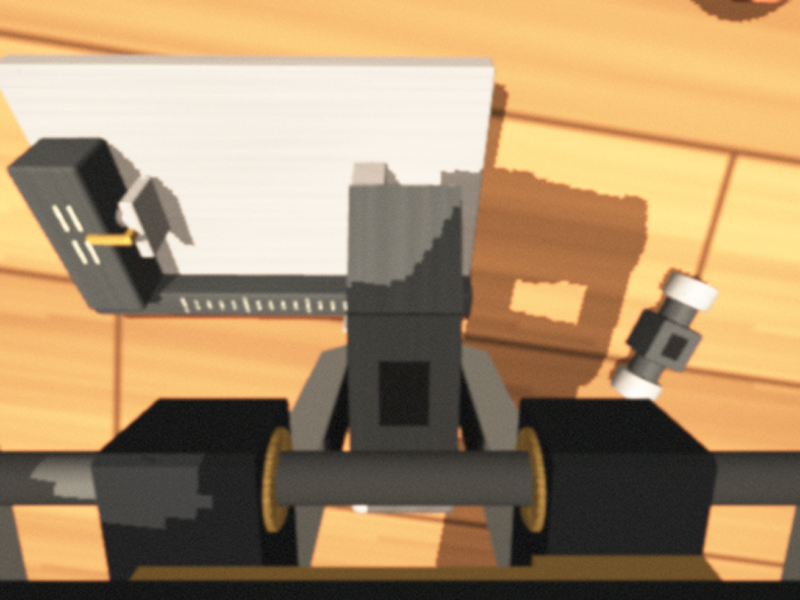

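The head is held level and square to the caliper, with the jaw open at the right (around x 350). I carry it over the gap.

>>> drive_tool:
  motion:
    - {"jaw":1,"dp":[0.03,0.2,0],"spin":0}
    - {"jaw":1,"dp":[0.07,0.45,0],"spin":0}
    - {"jaw":1,"dp":[0.12,0.75,0],"spin":0}
    - {"jaw":1,"dp":[0.12,0.75,-0.1],"spin":0}
    - {"jaw":1,"dp":[0.12,0.75,-0.3],"spin":0}
    - {"jaw":1,"dp":[0.12,0.75,-0.5],"spin":0}
    - {"jaw":1,"dp":[0.12,0.75,-0.7],"spin":0}
    - {"jaw":1,"dp":[0.12,0.75,-0.8],"spin":0}
    - {"jaw":1,"dp":[0.12,0.75,-0.8],"spin":0}
    - {"jaw":1,"dp":[0.12,0.75,-0.8],"spin":0}

```text
time: 10.68
eef_pos: [0.5038, 0.1879, 0.1264]
orientation: [3.133, 0.227, -0.004]
wrist_force: [0.2, -0.3, -5.0]
finger_gap: 0.036
grip_force: 30.0
```

>>> drive_tool:
  motion:
    - {"jaw":1,"dp":[0,0,-0.03],"spin":0}
    - {"jaw":1,"dp":[0,0,-0.06],"spin":0}
    - {"jaw":1,"dp":[0,0,-0.09],"spin":0}
    - {"jaw":1,"dp":[0,0,-0.12],"spin":0}
    - {"jaw":1,"dp":[0,0,-0.12],"spin":0}
    - {"jaw":1,"dp":[0,0,-0.12],"spin":0}

```text
time: 11.18
eef_pos: [0.5042, 0.1892, 0.1092]
orientation: [3.133, 0.23, -0.001]
wrist_force: [0.1, 0.5, -5.7]
finger_gap: 0.0361
grip_force: 30.0
```

>>> drive_tool:
  motion:
    - {"jaw":1,"dp":[0,0,-0.02],"spin":0}
    - {"jaw":1,"dp":[0,0,-0.04],"spin":0}
    - {"jaw":1,"dp":[0,0,-0.04],"spin":0}
    - {"jaw":1,"dp":[0,0,-0.04],"spin":0}

```text
time: 11.52
eef_pos: [0.5048, 0.1892, 0.104]
orientation: [3.133, 0.23, 0.002]
wrist_force: [-1.4, -1.0, -0.9]
finger_gap: 0.0357
grip_force: 30.0
```

>>> drive_tool:
  motion:
    - {"jaw":1,"dp":[-0.002,0,-0.015],"spin":0}
    - {"jaw":1,"dp":[-0.004,0,-0.03],"spin":0}
    - {"jaw":1,"dp":[-0.008,0,-0.045],"spin":0}
    - {"jaw":1,"dp":[-0.01,0,-0.06],"spin":0}
    - {"jaw":1,"dp":[-0.01,0,-0.06],"spin":0}

```text
time: 11.93
eef_pos: [0.5037, 0.1891, 0.0948]
orientation: [3.133, 0.23, 0.003]
wrist_force: [0.0, -1.7, 1.6]
finger_gap: 0.0362
grip_force: 30.0
```

>>> drive_tool:
  motion:
    - {"jaw":1,"dp":[-0.006,0,-0.015],"spin":0}
    - {"jaw":1,"dp":[-0.012,0,-0.03],"spin":0}
    - {"jaw":1,"dp":[-0.02,0,-0.045],"spin":0}
    - {"jaw":1,"dp":[-0.03,0,-0.06],"spin":0}
    - {"jaw":1,"dp":[-0.035,0,-0.07],"spin":0}
    - {"jaw":1,"dp":[-0.035,0,-0.07],"spin":0}

```text
time: 12.43
eef_pos: [0.4996, 0.1886, 0.0857]
orientation: [3.132, 0.23, 0.007]
wrist_force: [0.7, -5.0, 7.4]
finger_gap: 0.036
grip_force: 30.0
```

>>> drive_tool:
  motion:
    - {"jaw":1,"dp":[-0.008,0,-0.01],"spin":0}
    - {"jaw":1,"dp":[-0.014,0,-0.02],"spin":0}
    - {"jaw":1,"dp":[-0.014,0,-0.02],"spin":0}

```text
time: 12.68
eef_pos: [0.498, 0.1887, 0.0829]
orientation: [3.132, 0.23, 0.009]
wrist_force: [-0.1, -5.2, 7.7]
finger_gap: 0.036
grip_force: 30.0
```

>>> drive_tool:
  motion:
    - {"jaw":1,"dp":[-0.006,0,-0.01],"spin":0}
    - {"jaw":1,"dp":[-0.01,0,-0.018],"spin":0}
    - {"jaw":1,"dp":[-0.01,0,-0.018],"spin":0}

```text
time: 12.93
eef_pos: [0.4965, 0.1887, 0.0802]
orientation: [3.132, 0.23, 0.009]
wrist_force: [0.1, -4.8, 6.5]
finger_gap: 0.0359
grip_force: 30.0
```

>>> drive_tool:
  motion:
    - {"jaw":1,"dp":[-0.004,0,-0.008],"spin":0}
    - {"jaw":1,"dp":[-0.006,0,-0.014],"spin":0}
    - {"jaw":1,"dp":[-0.006,0,-0.014],"spin":0}

```text
time: 13.18
eef_pos: [0.4963, 0.1887, 0.0796]
orientation: [3.132, 0.23, 0.01]
wrist_force: [-2.1, -5.6, 15.3]
finger_gap: 0.0359
grip_force: 30.0
```

Run:
```python
from h import *
c=camera("wrist"); np.save("w6.npy",c,allow_pickle=True); s=camera("scene"); np.save("s6.npy",s,allow_pickle=True)
q=(.5276,.1725,.1465)
print((proj(c,cal2w(q,(.05,.02,.025))),proj(s,cal2w(q,(.0,.02,.02)))))
u,v=proj(s,cal2w(q,(0,.02,.02))).astype(int)
a=cv2.resize(s['frame'][v-45:v+45,u-50:u+50],None,fx=4,fy=4,interpolation=cv2.INTER_CUBIC)
b=cv2.resize(c['frame'][60:370,100:412],(360,360))
o=np.zeros((360,760,3),np.uint8);o[:,:400]=a;o[:,400:]=b
cv2.imwrite("pics/w6.png",o[:,:,::-1])
```

```text
(array([257.19611039, 137.57135921]), array([317.2192836 , 190.78052026]))
```

View pics/w6.png

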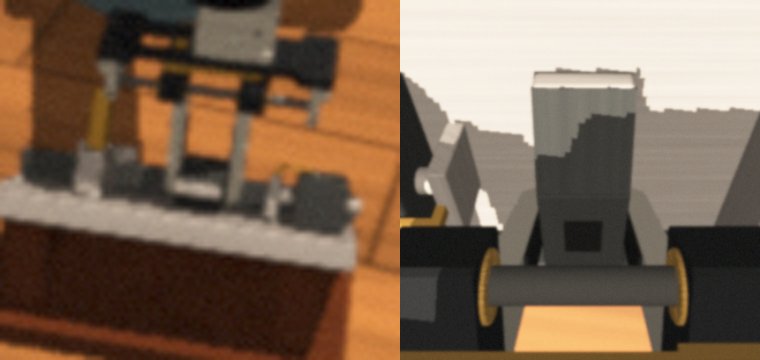

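The force step to 15 N shows the head is seated flat, and the view shows it on the bed with the peen edge uphill. I release it and lift.

>>> drive_tool:
  motion:
    - {"jaw":0.1,"dp":[0,0,0.005],"spin":0}
    - {"jaw":-0.1,"dp":[0,0,0.008],"spin":0}
    - {"jaw":-0.1,"dp":[0,0,0.008],"spin":0}
    - {"jaw":-0.1,"dp":[0,0,0.008],"spin":0}
    - {"jaw":-0.1,"dp":[0,0,0.008],"spin":0}
    - {"jaw":-0.1,"dp":[0,0,0.1],"spin":0}
    - {"jaw":-0.1,"dp":[0,0,0.3],"spin":0}
    - {"jaw":-0.1,"dp":[0,0,0.6],"spin":0}
    - {"jaw":-0.1,"dp":[0,0,0.9],"spin":0}
    - {"jaw":-0.1,"dp":[0,0,0.9],"spin":0}
    - {"jaw":-0.1,"dp":[0,0,0.9],"spin":0}

```text
time: 14.2
eef_pos: [0.4952, 0.1896, 0.2149]
orientation: [-3.132, -0.23, -0.011]
wrist_force: [-0.0, -0.4, 0.1]
finger_gap: 0.0518
grip_force: 0.0
```

Run:
```python
from h import *
from scipy.ndimage import label
c=camera("wrist"); np.save("w7.npy",c,allow_pickle=True); s=bot.read_state(); print(s['time'],s['eef_pos'],s['orientation'],s['wrist_force'],s['finger_gap'])
q=(.5276,.1725,.1465)
hsv=cv2.cvtColor(c['frame'],cv2.COLOR_RGB2HSV); 
def plane(u,v,h): # intersect with plane z'=h in caliper coords
    o,d=ray(c,u,v); n=np.array([-.5*np.cos(q[2]),-.5*np.sin(q[2]),C30]); p0=cal2w(q,(0,0,h)); p=o+d*((p0-o)@n)/(d@n)
    r=p-[q[0],q[1],.085]; hx=r[0]*np.cos(q[2])+r[1]*np.sin(q[2]); y=-r[0]*np.sin(q[2])+r[1]*np.cos(q[2])
    return np.array([hx*C30+r[2]*S30,y])*1000
m=((hsv[...,0]>15)&(hsv[...,0]<32)&(hsv[...,1]>150)).astype(np.uint8)
for x in (-52,-30,-5,10): print('pred head top (x,20,40)',x,proj(c,cal2w(q,(x/1000,.02,.04))).round())
print('fin pred',[proj(c,cal2w(q,(x/1000,-.064,.085))).round().tolist() for x in (-18,18)])
n,l,st,ce=cv2.connectedComponentsWithStats(m)
for i in range(1,n):
    if st[i,4]>60: print(st[i],ce[i],plane(*ce[i],.085))
g=c['frame'].astype(int).max(2); u0,v0=proj(c,cal2w(q,(0,.02,.04))).astype(int)
print(u0,v0); print(g[v0,u0-60:u0+60:3]); print(g[v0-110:v0+60:4,u0])
```

```text
14.25 [0.49357581 0.18931145 0.21186316] [-3.13290615 -0.22998865 -0.00325286] [ 0.62045582 -0.56621231  0.99568263] 0.05149089289987934
pred head top (x,20,40) -52 [259. 225.]
pred head top (x,20,40) -30 [259. 210.]
pred head top (x,20,40) -5 [259. 190.]
pred head top (x,20,40) 10 [259. 177.]
fin pred [[362.0, 239.0], [373.0, 208.0]]
[ 349  170   35   69 1605] [364.95327103 203.7046729 ] [ 22.81155954 -56.82994767]
[  0 172  22  44 697] [  8.46054519 193.45050215] [ 32.66865189 196.91754342]
[165 183  31  11 195] [181.45641026 188.36923077] [37.65228003 73.99860706]
[130 274  25  67 798] [139.98120301 307.47869674] [-132.34038357  145.81888233]
[362 274  25  67 810] [376.41358025 307.4345679 ] [-131.6144958  -104.23270799]
[ 124  355  376   17 3625] [338.80662069 365.14041379] [-299.21553383  -93.44402318]
259 185
[177 102 143 238 171 135 141 234 243 243 243 243 243 232  62  51  53  49
  52  49  47  51  54  51  48  51  49 103 145 138 138 141 138 140 141 139
 140 140 140 142]
[241 241 239 241 244 241 240 242 243 240 240 184 211 162 119 120 123 120
 120 104  94  60  57  58  61  57  50  52  46  24  22  23  25  47  49 111
 242 238 230 110 239 241 240]
```

>>> drive_tool:
  motion:
    - {"jaw":0.1,"dp":[0.076,-0.3,0],"spin":0}
    - {"jaw":0.1,"dp":[0.076,-0.578,0],"spin":0}
    - {"jaw":0.1,"dp":[0.076,-0.578,0],"spin":0}
    - {"jaw":0.1,"dp":[0.076,-0.578,0],"spin":0}
    - {"jaw":0.1,"dp":[0.076,-0.578,0],"spin":0}
    - {"jaw":0.1,"dp":[0.076,-0.578,-0.2],"spin":0}
    - {"jaw":0.1,"dp":[0.076,-0.578,-0.4],"spin":0}
    - {"jaw":0.1,"dp":[0.076,-0.578,-0.56],"spin":0}
    - {"jaw":0.1,"dp":[0.076,-0.578,-0.56],"spin":0}
    - {"jaw":0.1,"dp":[0.076,-0.578,-0.56],"spin":0}

```text
time: 15.08
eef_pos: [0.5029, 0.1036, 0.1255]
orientation: [-3.132, -0.232, 0.007]
wrist_force: [0.9, 0.2, -0.1]
finger_gap: 0.0424
grip_force: 0.0
```

>>> drive_tool:
  motion:
    - {"jaw":1,"dp":[0,0,0],"spin":0}
    - {"jaw":1,"dp":[0,0,0],"spin":0}
    - {"jaw":1,"dp":[0,0,0],"spin":0}
    - {"jaw":1,"dp":[0,0,0],"spin":0}
    - {"jaw":1,"dp":[0,0,0],"spin":0}

```text
time: 15.5
eef_pos: [0.5052, 0.1026, 0.1282]
orientation: [-3.133, -0.229, -0.003]
wrist_force: [-1.6, 0.3, 2.2]
finger_gap: 0.0138
grip_force: 30.0
```

>>> drive_tool:
  motion:
    - {"jaw":1,"dp":[-0.0025,0.017,0],"spin":0}
    - {"jaw":1,"dp":[-0.007,0.05,0],"spin":0}
    - {"jaw":1,"dp":[-0.013,0.09,0],"spin":0}
    - {"jaw":1,"dp":[-0.019,0.13,0],"spin":0}
    - {"jaw":1,"dp":[-0.025,0.17,0],"spin":0}
    - {"jaw":1,"dp":[-0.031,0.21,0],"spin":0}
    - {"jaw":1,"dp":[-0.037,0.25,0],"spin":0}
    - {"jaw":1,"dp":[-0.041,0.28,0],"spin":0}
    - {"jaw":1,"dp":[-0.044,0.3,0],"spin":0}
    - {"jaw":1,"dp":[-0.047,0.32,0],"spin":0}
    - {"jaw":1,"dp":[-0.05,0.34,0],"spin":0}
    - {"jaw":1,"dp":[-0.053,0.36,0],"spin":0}
    - {"jaw":1,"dp":[-0.056,0.38,0],"spin":0}
    - {"jaw":1,"dp":[-0.059,0.4,0],"spin":0}
    - {"jaw":1,"dp":[-0.059,0.4,0],"spin":0}

```text
time: 16.75
eef_pos: [0.4966, 0.1618, 0.1282]
orientation: [3.131, 0.23, 0.003]
wrist_force: [-0.6, -6.0, 4.5]
finger_gap: 0.0138
grip_force: 30.0
```

>>> drive_tool:
  motion:
    - {"jaw":1,"dp":[-0.0025,0.017,0],"spin":0}
    - {"jaw":1,"dp":[-0.005,0.034,0],"spin":0}
    - {"jaw":1,"dp":[-0.0075,0.051,0],"spin":0}
    - {"jaw":1,"dp":[-0.01,0.068,0],"spin":0}
    - {"jaw":1,"dp":[-0.0125,0.085,0],"spin":0}
    - {"jaw":1,"dp":[-0.015,0.102,0],"spin":0}
    - {"jaw":1,"dp":[-0.0175,0.119,0],"spin":0}
    - {"jaw":1,"dp":[-0.02,0.136,0],"spin":0}
    - {"jaw":1,"dp":[-0.0225,0.153,0],"spin":0}
    - {"jaw":1,"dp":[-0.0245,0.166,0],"spin":0}
    - {"jaw":1,"dp":[-0.0245,0.166,0],"spin":0}

```text
time: 17.67
eef_pos: [0.493, 0.1864, 0.1282]
orientation: [3.131, 0.229, 0.003]
wrist_force: [0.2, -6.6, 4.2]
finger_gap: 0.0139
grip_force: 30.0
```

```bash
cat > pt.py <<'E'
from h import *
import sys
c=camera("wrist"); np.save(sys.argv[1],c,allow_pickle=True); s=bot.read_state(); print(s['time'],s['eef_pos'],s['wrist_force'])
q=(.5276,.1725,.1465)
r=s['eef_pos']-[q[0],q[1],0]; y=-r[0]*np.sin(q[2])+r[1]*np.cos(q[2]); print('opening est',.06-y)
def plane(u,v,h):
    o,d=ray(c,u,v); n=np.array([-.5*np.cos(q[2]),-.5*np.sin(q[2]),C30]); p0=cal2w(q,(0,0,h)); p=o+d*((p0-o)@n)/(d@n)
    r=p-[q[0],q[1],.085]; hx=r[0]*np.cos(q[2])+r[1]*np.sin(q[2]); y=-r[0]*np.sin(q[2])+r[1]*np.cos(q[2])
    return (np.array([hx*C30+r[2]*S30,y])*1000).round(1)
hsv=cv2.cvtColor(c['frame'],cv2.COLOR_RGB2HSV); m=((hsv[...,0]>15)&(hsv[...,0]<32)&(hsv[...,1]>150)).astype(np.uint8)
n,l,st,ce=cv2.connectedComponentsWithStats(m)
for i in range(1,n):
    if st[i,4]>30 and st[i,1]<270: x,yy,w,h,_=st[i]; print('brass',st[i],'left',plane(x,yy+h/2,.042),'right',plane(x+w,yy+h/2,.042))
# white marks on anvil top (y' 92..128, x' -60..45)
A=[proj(c,cal2w(q,(a/1000,b/1000,.04))) for a,b in ((-60,93),(40,93),(40,128),(-60,128))]
mk=np.zeros(m.shape,np.uint8); cv2.fillPoly(mk,[np.array(A).astype(int)],1); print('anvil poly',np.round(A).tolist())
w=((c['frame'].min(2)>120)&(hsv[...,1]<90)&(mk>0)).astype(np.uint8)
n,l,st,ce=cv2.connectedComponentsWithStats(w)
for i in range(1,n):
    if st[i,4]>6: print('mark',st[i],ce[i].round(1),plane(*ce[i],.04))
E
python3 pt.py w8.npy
```

```text
17.7167 [0.49298134 0.18639927 0.12819886] [-5.60112052e-03 -5.93535344e+00  4.08389085e+00]
opening est 0.041196102427664055
brass [ 244  187   30  101 2550] left [-23.9  27.1] right [-23.9   7.3]
brass [119 204  46  17 338] left [1.000e-01 1.022e+02] right [ 0.1 74.3]
anvil poly [[156.0, 266.0], [115.0, 158.0], [48.0, 158.0], [109.0, 266.0]]
mark [ 86 184  15  25 142] [ 93.2 195.7] [ 12.3 114.3]
mark [100 184  15  25 141] [106.9 195.7] [ 12.3 106.2]
mark [101 214  13  21 120] [106.9 224. ] [-12.8 114.4]
mark [114 214  12  21 110] [119.6 224.3] [-13.1 106.4]
```

Pointer calibration works: the marks are at y' 106.3 and 114.3 and the tip is at 102.2, so the pad is at rest. I close further.

>>> drive_tool:
  motion:
    - {"jaw":1,"dp":[-0.0015,0.01,0],"spin":0}
    - {"jaw":1,"dp":[-0.003,0.02,0],"spin":0}
    - {"jaw":1,"dp":[-0.0045,0.03,0],"spin":0}
    - {"jaw":1,"dp":[-0.006,0.04,0],"spin":0}
    - {"jaw":1,"dp":[-0.007,0.05,0],"spin":0}
    - {"jaw":1,"dp":[-0.008,0.055,0],"spin":0}
    - {"jaw":1,"dp":[-0.008,0.055,0],"spin":0}

```text
time: 18.3
eef_pos: [0.4918, 0.1943, 0.1282]
orientation: [3.13, 0.229, 0.003]
wrist_force: [0.6, -8.1, 4.8]
finger_gap: 0.0135
grip_force: 30.0
```

```bash
python3 pt.py w9.npy
```

```text
18.35 [0.49185427 0.19428234 0.12819327] [ 1.16537299 -7.91588662  4.42433875]
opening est 0.0332329537296132
brass [ 244  187   30  102 2548] left [-24.4  35. ] right [-24.4  15.3]
brass [132 204  45  17 360] left [1.000e-01 1.022e+02] right [ 0.1 75. ]
anvil poly [[167.0, 266.0], [130.0, 158.0], [63.0, 158.0], [120.0, 266.0]]
mark [100 184  14  25 141] [106.9 195.9] [ 12.2 114.2]
mark [115 184  13  25 140] [120.7 195.8] [ 12.2 106.1]
mark [114 214  12  21 114] [119.5 224.1] [-12.8 114.3]
mark [127 214  12  21 111] [132.1 224.4] [-13.1 106.3]
```

>>> drive_tool:
  motion:
    - {"jaw":1,"dp":[-0.0015,0.01,0],"spin":0}
    - {"jaw":1,"dp":[-0.003,0.02,0],"spin":0}
    - {"jaw":1,"dp":[-0.0045,0.03,0],"spin":0}
    - {"jaw":1,"dp":[-0.005,0.035,0],"spin":0}
    - {"jaw":1,"dp":[-0.005,0.035,0],"spin":0}

```text
time: 18.77
eef_pos: [0.4911, 0.1991, 0.1282]
orientation: [3.13, 0.229, 0.003]
wrist_force: [-0.0, -9.8, 4.5]
finger_gap: 0.0138
grip_force: 30.0
```

```bash
python3 pt.py w10.npy
```

```text
18.8167 [0.49114273 0.19914636 0.12820995] [ 0.91265937 -8.60317926  4.60494584]
opening est 0.028317171414249394
brass [ 244  187   30  102 2548] left [-24.4  39.9] right [-24.4  20.2]
brass [131 204  46  17 334] left [  0.2 107.7] right [ 0.1 79.9]
anvil poly [[174.0, 266.0], [139.0, 158.0], [73.0, 158.0], [126.0, 266.0]]
mark [109 184  14  25 140] [115.2 195.8] [ 12.3 114.2]
mark [123 184  13  25 135] [129.1 195.9] [ 12.2 106.1]
mark [122 214  12  21 115] [127.2 224.1] [-12.7 114.2]
mark [137 220   9  15  80] [140.9 227. ] [-15.6 106.2]
```

>>> drive_tool:
  motion:
    - {"jaw":1,"dp":[-0.001,0.009,0],"spin":0}
    - {"jaw":1,"dp":[-0.0025,0.018,0],"spin":0}
    - {"jaw":1,"dp":[-0.0025,0.018,0],"spin":0}
    - {"jaw":1,"dp":[-0.0025,0.018,0],"spin":0}

```text
time: 19.15
eef_pos: [0.4908, 0.2017, 0.1282]
orientation: [3.129, 0.229, 0.003]
wrist_force: [0.5, -10.6, 4.1]
finger_gap: 0.0138
grip_force: 30.0
```

```bash
python3 pt.py w11.npy
```

```text
19.2 [0.49076808 0.20168124 0.12821033] [  0.72900638 -10.29354738   4.76496442]
opening est 0.025754749033873488
brass [ 244  187   30  102 2555] left [-24.4  42.5] right [-24.4  22.7]
brass [132 205  45  16 310] left [ -0.2 109.8] right [-0.3 82.5]
anvil poly [[177.0, 266.0], [144.0, 158.0], [78.0, 158.0], [130.0, 266.0]]
mark [113 184  14  25 141] [119.7 195.9] [ 12.2 114.2]
mark [128 184  12  25 136] [133.5 195.8] [ 12.3 106.1]
mark [126 214  12  21 115] [131.3 224.5] [-13.1 114.3]
mark [141 220   9  15  80] [144.9 227. ] [-15.6 106.2]
```

>>> drive_tool:
  motion:
    - {"jaw":0.25,"dp":[0,0,0],"spin":0}
    - {"jaw":0.25,"dp":[0,0,0],"spin":0}
    - {"jaw":0.25,"dp":[0,0,0],"spin":0}
    - {"jaw":0.25,"dp":[0,0,0],"spin":0}
    - {"jaw":0.25,"dp":[0,0,0],"spin":0}
    - {"jaw":0.25,"dp":[0,0,0.2],"spin":0}
    - {"jaw":0.25,"dp":[0,0,0.45],"spin":0}
    - {"jaw":0.25,"dp":[0,0,0.75],"spin":0}
    - {"jaw":0.25,"dp":[0,0,0.95],"spin":0}
    - {"jaw":0.25,"dp":[-0.2,0,0.95],"spin":0}
    - {"jaw":0.25,"dp":[-0.2,0,0.95],"spin":0}
    - {"jaw":0.25,"dp":[-0.2,0,0.95],"spin":0}

```text
time: 20.2
eef_pos: [0.4591, 0.2038, 0.2698]
orientation: [-3.133, -0.231, -0.001]
wrist_force: [0.1, 0.4, 0.1]
finger_gap: 0.0355
grip_force: 0.0
```

```bash
python3 pt.py w12.npy
python3 - <<'E'
from h import *
c=np.load("w12.npy",allow_pickle=True).item()
cv2.imwrite("pics/w12.png",cv2.resize(c['frame'][40:290,60:400,::-1],(800,588),interpolation=cv2.INTER_CUBIC))
E
```

```text
20.25 [0.45932777 0.20365847 0.26904873] [ 0.42570049  0.02403638 -0.55727924]
opening est 0.019209154913132936
brass [259 127  14  56 696] left [-15.2  39.3] right [-15.2  24.6]
brass [   0  138   60   56 2456] left [-30.3 319.1] right [-30.2 254.2]
brass [190 139  26   9 106] left [ -0.9 109.4] right [-0.8 83. ]
anvil poly [[212.0, 185.0], [202.0, 106.0], [164.0, 106.0], [182.0, 185.0]]
mark [181 123   7  17  72] [183.8 131.1] [ 12.5 113.9]
mark [189 123   7  17  71] [191.8 131.1] [ 12.5 106. ]
mark [185 145   6  15  62] [187.6 151.7] [-12.5 114. ]
mark [193 147   6  13  53] [195.5 153. ] [-14.2 106. ]
```

View pics/w12.png

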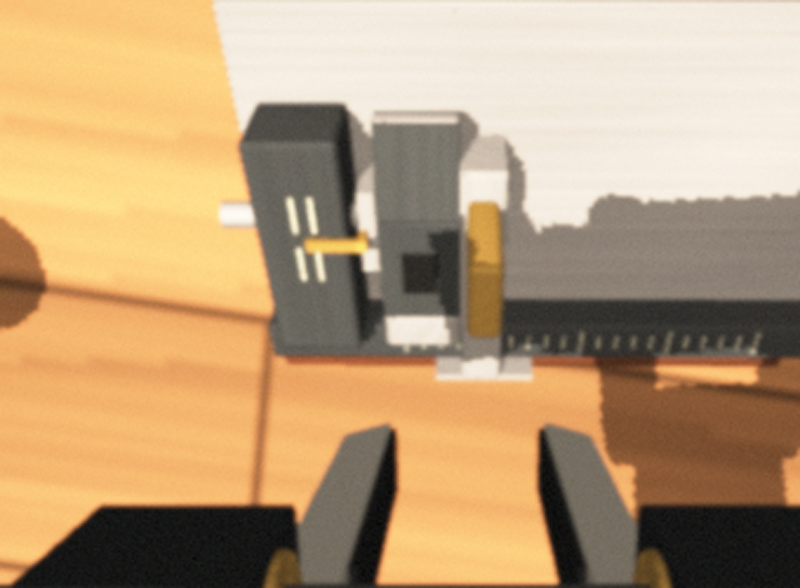

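The head lies flat between the jaw (x≈465) and the pad, with its eye up at (420,270) and its square end at the ledge. The pointer tip at (305,245) is between the two pairs of marks. The gripper is clear, so I hand in.

```bash
python3 -c "
from cell import job
print(job.hand_in())"
```

```text
the job is handed in; nothing more can be done
None
```

The cross-peen head is clamped in the caliper, flat, eye up and lengthwise up the slope. The pointer stands between the white marks, with the pad pressed about 7.5 mm by the camera, well short of its 16 mm stop. The gripper is clear, and the job was handed in at about 20 s.

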